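# Put the cased hydrometer away, weighted end down

## Task

The white case on the bench holds a glass hydrometer whose shot-weighted end could be at either end: pick it up, feel by the way it tips which end is the heavy one, and lean it in the empty rest with the heavy end down on the foot pad and the tube in the saddle, so that it stays there by itself. Set it down gently, there is glass inside, and leave the other case and everything else on the bench as it is.

Things in the scene. Friction and masses are not known exactly. Their poses are not given: they have to be found in the camera images.
- case: the loose white case with the hydrometer in it (same frame as case_mid), 0.3 kg: 0.22 kg of shot lies 66 mm from the middle in one end, so it balances about 40 to 47 mm from its middle towards the heavy end (0.13 N m about the middle if held level). Alike at both ends: its frame does not tell which is heavy. Held lightly well off its balance point it droops
- case_mid (a point): centre of the case, lying flat, x axis along it. 230 mm long; white octagonal tube 32 mm across flats, gripped on its two upright flats; grey hexagonal caps 25 mm long, 38 mm across flats (44 mm over corners, level) at both ends, lying on a flat, so this point is 19 mm above the bench; a thin grey band 10 mm wide round the middle
- rest: the empty rest, fixed on the bench: blue base plate 150 x 90 x 6 mm, a level foot pad at its -x end and a V saddle on a post; origin under the centre of the base. At yaw 0 a case leans in it rising towards +x, 30 degrees from level. Nothing holds the case above the saddle and there is no lip before the foot: put in light end down, it tips out over the back
- rest_seat (a point): where the middle of a properly leaning case lies, 90 mm above the bench and 45 mm towards +x of the rest's origin. x axis: up the slope, along the leaning case; z: square to that, upwards; y: level. The rest is open above
- rest_saddle (a point): point on the leaning case's axis over the V saddle, 27 mm down the slope from the seat point, axes as there. The saddle (8 mm long, 40 mm wide) carries the tube; its tips reach 6 mm below the axis
- rest_foot (a point): where the lower edge of the leaning case's bottom cap stands on the level foot pad, 16 mm above the bench; axes as at the seat point, from which it lies 115 mm down the slope and 19 mm below the axis. The pad is 50 mm long, 64 mm wide, the edge stands 24 mm from its front end; low guides at both sides reach 10 mm above it
- rest_b: the other rest, of the same make, in which another case is stored; origin under the centre of its base
- stored_mid (a point): centre of the stored case, of the same make, lying in the other rest; to be left alone
- stripper_mid (a point): bystander: steel tube-stripping pliers with two grey handles, 150 mm long (x axis along them), 45 mm wide, 18 mm high, lying on the bench
- saline_mid (a point): bystander: clear bottle, 66 mm across, 150 mm tall, standing; point at half height
- marker_mid (a point): bystander: marker pen, 135 mm long (x axis), 17 mm thick, lying
- cup_mid (a point): bystander: grey plastic centrifuge cup, 100 mm across, 120 mm tall; point at half height
- clips_mid (a point): bystander: low aluminium tray of clips, 90 x 130 x 35 mm; point at half height
Things that resemble listed ones, but are neither listed nor needed, are in the scene too. Leave any orange look-alike of the rest alone. Leave any black look-alike of the case alone.

How it is judged (in metres and radians):
On the way:
1. the case has been lifted clear of the bench (height (world z) of case_mid above 0.065 m), for 0.2 s.
At the end, for the whole second after the job is handed in: The case leans let go and at rest in the empty rest, heavy end down (light end down it tips out): its middle within 15 mm of the seat point, its axis within 8 degrees of the rest's. The stored case has moved less than 10 mm, each other loose thing on the bench less than 30 mm (distance between case_mid and rest_seat below 0.015 m and angle between the x axis of case_mid and the x axis of rest_seat, either way round below 0.15 rad and linear speed of case below 0.02 m/s and angular speed of case below 0.15 rad/s and distance of stored_mid from where it was at the start of the episode below 0.01 m and distance of each of stripper_mid, saline_mid, marker_mid, cup_mid, clips_mid from where it was at the start of the episode below 0.03 m); the robot touches nothing.
It fails at once if the case is knocked or dropped on the rest (over 60 N) (contact force between case and rest above 60 N).
It fails at once if the stored case is pushed out of its place (distance of stored_mid from where it was at the start of the episode above 0.02 m).
It fails at once if another thing on the bench is knocked away (distance of any of stripper_mid, saline_mid, marker_mid, cup_mid, clips_mid from where it was at the start of the episode above 0.05 m).
It also fails if it takes over 64 s, if anything falls off the work surface, if the arm or the gripper's body presses on something with over 40 N, if the wrist force passes 120 N, or if a joint passes its speed limit or range.

## Robot

A 7-joint arm with a two-finger parallel gripper is mounted at the origin on the work surface. World frame = base frame: x ahead of the robot, y to its left, z up, the work surface at z = 0. Lengths are in mm, angles in rad, forces in N, time in s.
With the tool pointing down it reaches from about 400 to 875 mm from the base axis. Payload 19.3 kg.
Tool frame: the origin (TCP) lies between the finger pads; the fingertips stand 14 mm ahead of it and the grasp point (between the pads) lies 5 mm behind it (robot.tips_ahead is the distance from the TCP to the fingertips, in mm); z points along the fingers, y is the line along which they close (so a half turn about z gives the same grasp; the last joint's range is limited). The gripper opens to 85 mm and grips with 20 to 120 N. Pads are 22 mm wide; open, the fingers measure 114 mm over their backs; the gripper's body (76 mm by 85 mm) begins 54 mm behind the grasp point. The pads swing forward as they close: fully open they stand 13 mm farther back than shut.
Start: joints at [1.114, 0.521, -0.036, 1.599, 0.021, 1.021, -0.113], TCP at [235.739, -578.828, 245.291] pointing down, gripper open.
Joint ranges: [-2.91, 2.91], [-0.3, 2.13], [-1.5, 1.42], [0.17, 2.43], [-1.26, 4.41], [0.16, 1.93], [-2.52, 2.52]. Speed limits (rad/s): [1.89, 1.89, 2.39, 2.39, 3.01, 3.01, 3.01].

## Interface

Orientations are given as a unit quaternion [x, y, z, w].
In Python, from bench import robot, imaging, order gives the robot as it stands.
- The arm moves only by the tool arm_command, never from a script. Its argument "plan" is one flat list of numbers, 5 for each row, row after row: the shift along the tool's x, y, z in units of 1000 mm (1.0 is 1000 mm), then the turn about the tool's z in units of 1.5 rad (1.0 is 1.5 rad), then the finger opening in mm, from 0 to 85.4. A call has 1 to 8 rows; each row is the pose to reach, as a shift and turn from the pose commanded when the call began, along the tool's axes at that moment; what a row does not reach only later rows make up. A row lasts 1/8 s, in which the tool goes at most 62.5 mm and 10.7 degrees, less where a joint would pass 70% of its speed; a pose out of reach is approached as far as the arm can. A call with a number of a shift or a turn outside -1 to 1 is refused whole. A call with a gripper value outside its range is refused whole. The fingers move at their own pace and stop on an object; "newtons" is the grip in N (left out, the last holds). Time passes only in rows, so rows that repeat a pose let the fingers close. It gives the time, the measured TCP pose, the force, the opening and the grip force at its end, in the units of the state.
- robot.get_obs(): the state, without advancing time (a new reading comes with each control period).
- imaging.snapshot(name): name is "scene" or "side" or "wrist"; returns the picture (480x640x3 uint8, red, green, blue); there is no depth.
- imaging.camera_model(name): a dict with "vertical_fov" (degrees; the focal length in pixels is half the picture's height over the tangent of half this angle, whatever the lens; pixels are square), "cx", "cy" (the principal point, pixels), "R" (3x3) and "t" (3): a world point X has camera coordinates R X + t; the wrist camera has in their place "tool_from_camera" (4x4, takes a point from camera to tool coordinates, whose origin is the TCP and whose axes are the flange's). Camera axes: x right, y down, z forward; pixel columns grow to the right and rows downward; lengths in mm; the calibration is good to about 2 mm. The wrist camera is an equidistant fisheye: a pixel r from the principal point sees the ray r / f radians off the axis. A picture is of the moment at which its call begins: read the wrist's pose just before it. camera_model takes no time and is no camera call.
- order.sign_off(): hands the job in; it is judged then, once.
The state is a dict: "time_s": time; "joint_pos": joint angles; "joint_vel": joint speeds; "tau": joint torques, N m; "ee_pos": TCP position; "tool_rot": TCP orientation; "contact_force": force on the tool from outside, world axes, zero at the start; "ft_torque": the same for the moment, N m; "finger_gap": finger opening in mm; "finger_force": force on a finger pad.
Only numpy, scipy, OpenCV 4.12 (cv2) and the standard library are available. Lean on these libraries where they do the work, as an engineer would, in place of code of your own. Each camera call takes 0.05 s, during which the arm holds its last target. There are 200 camera calls.

## Working session

There is one attempt and no reset: what is moved stays moved. The work goes in short steps, Python scripts to look and compute and a tool call to move; the robot and the scene stay as the last step left them, time stands still between calls to the robot, and variables do not carry over. Pictures are saved under pics/ and viewed, at most 10 in all, crops included, and the job is handed in when it is done.

Besides the shell and the picture viewer there is one more tool, called after "Request:" by a JSON object that holds its "api" and its "payload". arm_command: Moves the arm, as the interface text tells. Shifts and turns lie within -1 to 1; 1 stands for 1000 mm of shift or 1.5 rad of turn. Its arguments: {"type":"object","properties":{"plan":{"type":"array","items":{"type":"number"}},"newtons":{"type":"number"}},"required":["plan"]}

```bash
mkdir -p pics; ls
python3 - <<'E'
from bench import robot, imaging, order
import cv2
o=robot.get_obs()
for k,v in o.items(): print(k,v)
for n in ["scene","side","wrist"]:
    im=imaging.snapshot(n); cv2.imwrite(f"pics/{n}0.png",im[:,:,::-1]); print(n,imaging.camera_model(n))
E
```

```text
pics
time_s 0.0
joint_pos [ 1.11379895  0.52201684 -0.0363223   1.59998257  0.02122472  1.02104864
 -0.11282174]
joint_vel [ 7.50042922e-04 -1.44918937e-03  3.82641063e-04  9.50234769e-04
  5.98518812e-05 -1.08307184e-03  5.23142316e-04]
tau [-2.20046513e-04 -9.27111769e+01  1.98063187e+00 -3.69933450e+01
  1.79886434e-02  8.05425108e-03  5.67776840e-05]
ee_pos [ 235.61450684 -578.56946994  244.73311793]
tool_rot [ 9.81358827e-01  1.92183681e-01 -1.50132038e-04 -5.13396539e-04]
contact_force [-0.12715976 -0.18015714 -0.60440901]
ft_torque [ 0.00410948 -0.06200826  0.00797534]
finger_force 0.0
finger_gap 85.69270966392422
scene {'vertical_fov': 50.33544996594984, 'cx': 312.35886185188616, 'cy': 245.52064532149967, 'R': array([[-0.38185898,  0.92404784,  0.01786943],
       [ 0.68556776,  0.29616878, -0.66504203],
       [-0.61982302, -0.24170157, -0.74659211]]), 't': array([ 204.42809203, -289.7973927 , 1550.69280346])}
side {'vertical_fov': 57.73375805505733, 'cx': 329.46822075911524, 'cy': 232.80451175154138, 'R': array([[-0.77722994, -0.62920389,  0.0040106 ],
       [-0.47613464,  0.58395886, -0.65748601],
       [ 0.41135072, -0.5129274 , -0.75345608]]), 't': array([ 380.66678385,  285.91466598, 1069.55898143])}
wrist {'vertical_fov': 65.70646984690485, 'cx': 318.2723805639103, 'cy': 234.7929801074632, 'tool_from_camera': array([[ 1.52967905e-03, -9.64635839e-01, -2.63581786e-01,
         6.71923016e+01],
       [ 9.99998557e-01,  1.67020772e-03, -3.09070606e-04,
         1.55603069e+00],
       [ 7.38376916e-04, -2.63580933e-01,  9.64637003e-01,
        -1.28817565e+02],
       [ 0.00000000e+00,  0.00000000e+00,  0.00000000e+00,
         1.00000000e+00]])}
```

View pics/scene0.png

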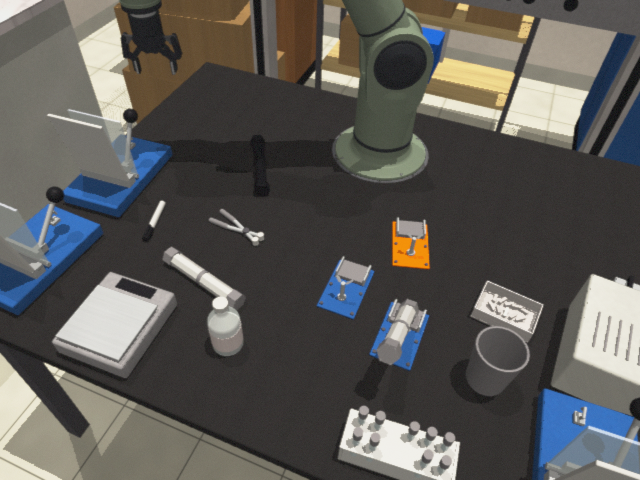

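View pics/side0.png

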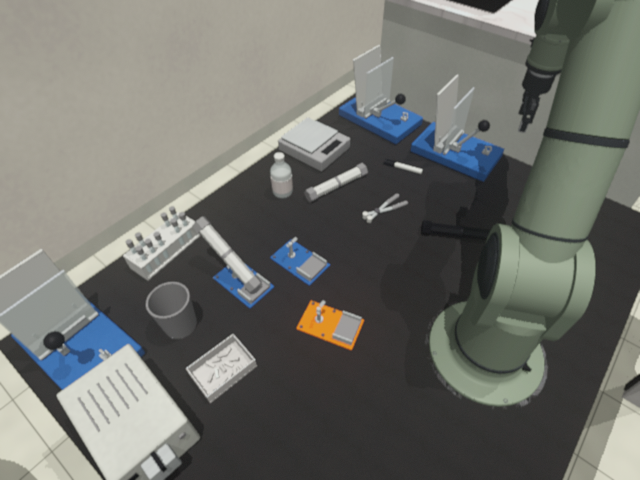

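The scene picture shows the loose case from about (170,257) to (237,299) and the empty blue rest around (346,286), with its pad at (353,271) and saddle at (342,291). The stored case is at (400,335). I'll enlarge both views to read off the pixels.

Run:
```python
import cv2
a=cv2.imread("pics/scene0.png")[235:325,150:390]; b=cv2.imread("pics/side0.png")[155:295,260:380]
cv2.imwrite("pics/c1.png",cv2.resize(a,(720,270),interpolation=cv2.INTER_CUBIC))
x=cv2.resize(a,None,fx=3.3,fy=3.3,interpolation=cv2.INTER_CUBIC)
y=cv2.resize(b,None,fx=4,fy=4,interpolation=cv2.INTER_CUBIC)
cv2.imwrite("pics/c1.png",x);cv2.imwrite("pics/c2.png",y)
print(x.shape,y.shape)
```

```text
(297, 792, 3) (560, 480, 3)
```

View pics/c1.png

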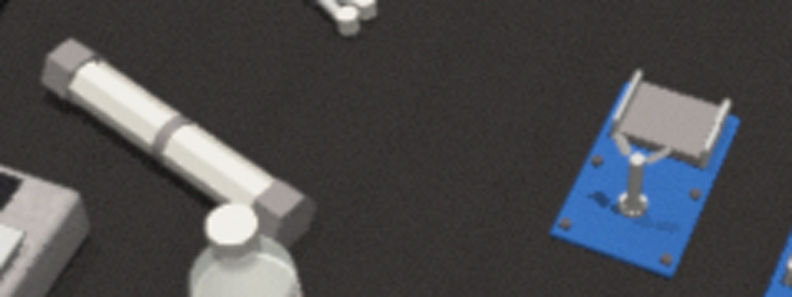

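View pics/c2.png

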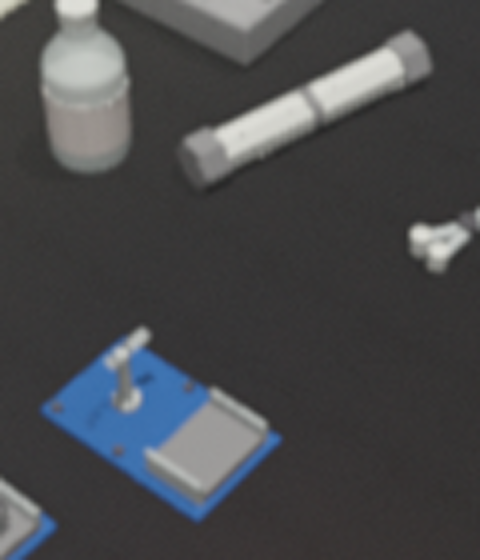

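```bash
cat > h.py <<'E'
import numpy as np
from bench import imaging
CM={n:imaging.camera_model(n) for n in("scene","side")}
def ray(n,uv):
    c=CM[n]; f=240/np.tan(np.radians(c["vertical_fov"])/2)
    d=c["R"].T@np.array([(uv[0]-c["cx"])/f,(uv[1]-c["cy"])/f,1]); return -c["R"].T@c["t"],d/np.linalg.norm(d)
def onz(n,uv,z):
    o,d=ray(n,uv); return o+d*(z-o[2])/d[2]
def tri(a,b):
    A=0;B=0
    L=[ray("scene",a),ray("side",b)]
    for o,d in L:
        P=np.eye(3)-np.outer(d,d);A=A+P;B=B+P@o
    X=np.linalg.solve(A,B); return X,[np.linalg.norm(np.cross(X-o,d)) for o,d in L]
c1=lambda x,y:((x+.5)/3.3-.5+150,(y+.5)/3.3-.5+235)
c2=lambda x,y:((x+.5)/4-.5+260,(y+.5)/4-.5+155)
E
python3 - <<'E'
from h import *
np.set_printoptions(precision=1,suppress=True)
for n,a,b,z in [("band",(170,136),(315,106),19),("capL",(73,69),(411,57),19),("capR",(284,212),(205,157),19)]:
    print(n,tri(c1(*a),c2(*b)),onz("scene",c1(*a),z),onz("side",c2(*b),z))
S=[onz("scene",c1(*p),6) for p in[(553,234),(672,273),(739,119)]]
T=[onz("side",c2(*p),6) for p in[(128,338),(42,408),(197,520),(281,438)]]
print(S,T)
print("S ctr",(S[0]+S[2])/2,"T ctr",sum(T)/4,(T[0]+T[2])/2,(T[1]+T[3])/2)
for A in(S,T):print([np.linalg.norm(A[i]-A[i+1]) for i in range(len(A)-1)])
d=S[2]-S[1];print("yaw of uphill(S)",np.degrees(np.arctan2(-d[1],-d[0])))
for i,j in((3,0),(2,1)):
    d=T[j]-T[i];print("yaw T",np.degrees(np.arctan2(d[1],d[0])))
print("saddle",tri(c1(640,157),c2(126,347)))
E
```

```text
band (array([ 644.6, -237.4,   17. ]), [np.float64(0.7017455869722117), np.float64(0.7017455869721757)]) [ 646.3 -235.6   19. ] [ 643.4 -236.6   19. ]
capL (array([ 618.5, -335.1,   18.2]), [np.float64(1.8205795620845948), np.float64(1.8205795620846665)]) [ 620.1 -332.5   19. ] [ 618.4 -336.8   19. ]
capR (array([ 673.3, -130.7,   20.4]), [np.float64(0.8530020865150904), np.float64(0.8530020865151663)]) [ 672.9 -130.4   19. ] [ 674.4 -132.9   19. ]
[array([608.9,  42.2,   6. ]), array([606.9, 128.2,   6. ]), array([461.3, 128.8,   6. ])] [array([601.9,  40. ,   6. ]), array([605.4, 127.7,   6. ]), array([456.1, 130.7,   6. ]), array([455.6,  40.4,   6. ])]
S ctr [535.1  85.5   6. ] T ctr [529.8  84.7   6. ] [529.   85.4   6. ] [530.5  84.1   6. ]
[np.float64(86.00504451284864), np.float64(145.55345401648898)]
[np.float64(87.76059510821662), np.float64(149.27130766360983), np.float64(90.33606411787804)]
yaw of uphill(S) -0.21148809050190545
yaw T -0.13973392253086978
yaw T -1.1513788175340895
saddle (array([563. ,  83.1,  61.8]), [np.float64(2.8621464446788654), np.float64(2.8621464446786717)])
```

Run:
```python
from h import *
from bench import robot
np.set_printoptions(precision=0,suppress=True)
print(robot.tips_ahead)
print("bottle",onz("side",(281,193),0),onz("scene",(226,350),0),"top",tri((221,302),(279,156)))
print("dev1 knob",tri((130,115),(484,125)),"dev1 corner",onz("scene",(170,150),10),onz("scene",(110,212),10))
print("dev1 plate top",tri((103,126),(456,78)))
print("dev2 knob",tri((55,195),(400,98)),onz("scene",(100,232),10))
print("scale",onz("scene",(175,297),30),"marker",onz("scene",(154,220),8),"strip",onz("scene",(237,227),9))
```

```text
14.0
bottle [766. -89.   0.] [787. -94.  -0.] top (array([768., -98., 147.]), [np.float64(0.06584245333662556), np.float64(0.06584245333674904)])
dev1 knob (array([ 345., -606.,  171.]), [np.float64(0.26162965166564145), np.float64(0.2616296516653742)]) dev1 corner [ 265. -570.   10.] [ 550. -569.   10.]
dev1 plate top (array([ 477., -581.,  265.]), [np.float64(33.29811441480572), np.float64(33.29811441480557)])
dev2 knob (array([ 655., -596.,  151.]), [np.float64(1.3573330534960621), np.float64(1.3573330534959789)]) [ 619. -547.   10.]
scale [ 728. -252.   30.] marker [ 528. -448.    8.] strip [ 465. -239.    9.]
```

Request:
{"api": "arm_command", "payload": {"plan": [0.508,-0.163,0,-0.613,70,0.508,-0.163,0,-0.613,70,0.508,-0.163,0,-0.613,70,0.508,-0.163,0,-0.613,70,0.508,-0.163,0,-0.613,70,0.508,-0.163,0,-0.613,70,0.508,-0.163,0.06,-0.613,70,0.508,-0.163,0.08,-0.613,70], "newtons": 20}}

```text
time_s: 1.15
ee_pos: [611.2, -264.4, 191.7]
tool_rot: [0.794, 0.608, 0.0, 0.001]
contact_force: [1.0, -0.5, -0.4]
finger_gap: 70.1
finger_force: 0.0
```

Request:
{"api": "arm_command", "payload": {"plan": [0,0,0,0,70]}}

```text
time_s: 1.27
ee_pos: [611.2, -260.7, 188.8]
tool_rot: [0.792, 0.61, 0.0, -0.002]
contact_force: [-0.5, 1.4, 0.1]
finger_gap: 70.0
finger_force: 0.0
```

```bash
cat >> h.py <<'E'
from scipy.spatial.transform import Rotation as Ro
def todo(X,axis_deg=None,o=None):
    "shift (tool units) to bring TCP to X; turn units to set tool y to axis_deg (mod 180)"
    from bench import robot
    o=o or robot.get_obs(); R=Ro.from_quat(o["tool_rot"]).as_matrix()
    s=R.T@(np.array(X)-o["ee_pos"])/1000
    ty=np.degrees(np.arctan2(R[1,1],R[0,1])); t=None
    if axis_deg is not None: t=-np.radians((axis_deg-ty+90)%180-90)/1.5
    return np.round(s,4),ty,t
def wray(uv,o):
    c=imaging.camera_model("wrist"); f=240/np.tan(np.radians(c["vertical_fov"])/2)
    v=np.array([uv[0]-c["cx"],uv[1]-c["cy"]]); r=np.linalg.norm(v); a=r/f
    d=np.append(v/r*np.sin(a),np.cos(a)); T=c["tool_from_camera"]; R=Ro.from_quat(o["tool_rot"]).as_matrix()
    return R@T[:3,3]+o["ee_pos"],R@T[:3,:3]@d
def wonz(uv,z,o):
    p,d=wray(uv,o); return p+d*(z-p[2])/d[2]
E
python3 - <<'E'
from h import *
from bench import robot
import cv2,pickle
o=robot.get_obs(); pickle.dump(o,open("o1.pkl","wb"))
cv2.imwrite("pics/w1.png",imaging.snapshot("wrist")[:,:,::-1])
print(o["time_s"],o["ee_pos"],o["joint_pos"],o["ft_torque"],o["contact_force"]); print(todo((645,-236,60),-15.1,o))
E
```

```text
1.275 [ 611.22073128 -260.72401629  188.81368535] [ 0.51097829  0.65885185 -0.31012843  1.52405007  0.22096857  0.99714556
 -0.1176289 ] [-0.01546239  0.01922395 -0.02205179] [-0.51429756  1.37683734  0.12589973]
(array([0.0322, 0.0268, 0.1288]), np.float64(-14.807486910287764), np.float64(0.003403544347106645))
```

View pics/w1.png

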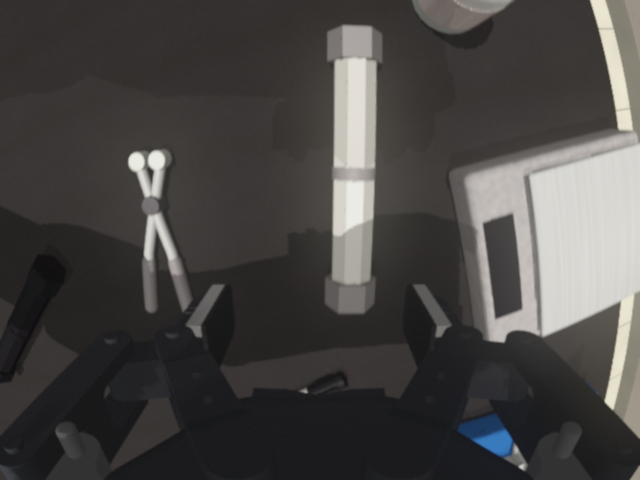

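The wrist picture shows the case upright in the frame. The band is at (353.5,173), the far cap at (355,45) and the near cap at (350,294). The scale corner at (452,175) is well to the right of the case.

Run:
```python
from h import *
import pickle
o=pickle.load(open("o1.pkl","rb"))
P=[wonz(p,z,o) for p,z in [((354,173),19),((355,45),19),((350,293.5),19),((452,175),30)]]
for p in P: print(p.round(1))
d=P[1]-P[2];print(np.degrees(np.arctan2(d[1],d[0])),np.linalg.norm(d))
```

```text
[ 649.1 -233.    19. ]
[ 676.1 -131.7   19. ]
[ 621.5 -334.4   19. ]
[ 726.2 -251.7   30. ]
74.91766328885271 209.94845382561456
```

Request:
{"api": "arm_command", "payload": {"plan": [0.035,0.029,0.05,0,60,0.035,0.029,0.1,0,60,0.035,0.029,0.13,0,60,0.035,0.029,0.13,0,60]}}

```text
time_s: 1.82
ee_pos: [645.0, -240.4, 60.3]
tool_rot: [0.795, 0.607, -0.001, -0.001]
contact_force: [0.1, -0.6, 0.4]
finger_gap: 60.1
finger_force: 0.0
```

Run:
```python
from h import *
from bench import robot
o=robot.get_obs(); print(o["ee_pos"],o["ft_torque"],o["contact_force"],todo((648,-234,17),-15.1,o))
```

```text
[ 645.01974824 -240.35290537   60.26257452] [-0.03562653 -0.02839795  0.04365456] [ 0.13262076 -0.60353571  0.44330624] (array([0.0069, 0.0014, 0.0433]), np.float64(-15.22311116978618), np.float64(-0.0014324635058337927))
```

Request:
{"api": "arm_command", "payload": {"plan": [0.006,0.001,0.02,0,60,0.006,0.001,0.035,0,60,0.006,0.001,0.042,0,60,0.006,0.001,0.042,0,60,0.006,0.001,0.042,0,20,0.006,0.001,0.042,0,20,0.006,0.001,0.042,0,20,0.006,0.001,0.042,0,20], "newtons": 20}}

```text
time_s: 2.82
ee_pos: [649.4, -234.2, 20.5]
tool_rot: [0.794, 0.608, 0.0, 0.0]
contact_force: [-2.6, 0.1, 5.8]
finger_gap: 31.9
finger_force: 20.9
```

Request:
{"api": "arm_command", "payload": {"plan": [0,0,0,0,20,0,0,0,0,20]}}

```text
time_s: 3.08
ee_pos: [649.4, -234.2, 20.5]
tool_rot: [0.794, 0.608, 0.0, 0.0]
contact_force: [-1.9, 0.4, 6.5]
finger_gap: 31.6
finger_force: 20.9
```

Request:
{"api": "arm_command", "payload": {"plan": [0,0,-0.01,0,20,0,0,-0.02,0,20,0,0,-0.03,0,20,0,0,-0.04,0,20,0,0,-0.04,0,20,0,0,-0.04,0,20]}}

```text
time_s: 3.82
ee_pos: [649.0, -234.0, 59.7]
tool_rot: [0.794, 0.608, -0.0, -0.0]
contact_force: [-0.9, -0.2, -3.1]
finger_gap: 31.7
finger_force: 20.2
```

Run:
```python
from h import *
from bench import robot
import cv2,pickle
o=robot.get_obs(); pickle.dump(o,open("o2.pkl","wb"))
im=imaging.snapshot("wrist");sd=imaging.snapshot("side")
F=[];T=[]
for i in range(6):
    imaging.snapshot("side"); q=robot.get_obs(); F.append(q["contact_force"]);T.append(q["ft_torque"])
print(o["ee_pos"],np.mean(F,0),np.mean(T,0),np.std(T,0))
print("moment along tool y",np.mean(T,0)@Ro.from_quat(o["tool_rot"]).as_matrix())
cv2.imwrite("pics/w2.png",np.hstack([im[:,200:500],cv2.resize(sd[130:250,260:400],(490,420),interpolation=2)[:,:,:].copy() if 0 else cv2.copyMakeBorder(cv2.resize(sd[110:250,250:410],(480,420),interpolation=cv2.INTER_CUBIC),0,60,0,0,0)])[:,:,::-1])
```

```text
[ 649.02381117 -233.99142952   59.6584728 ] [ 0.06508382 -0.11862569 -2.84980819] [-0.11839355  0.03950903  0.00492907] [0.03107542 0.01536883 0.02164425]
moment along tool y [ 0.0071818  -0.12460662 -0.00488915]
```

View pics/w2.png

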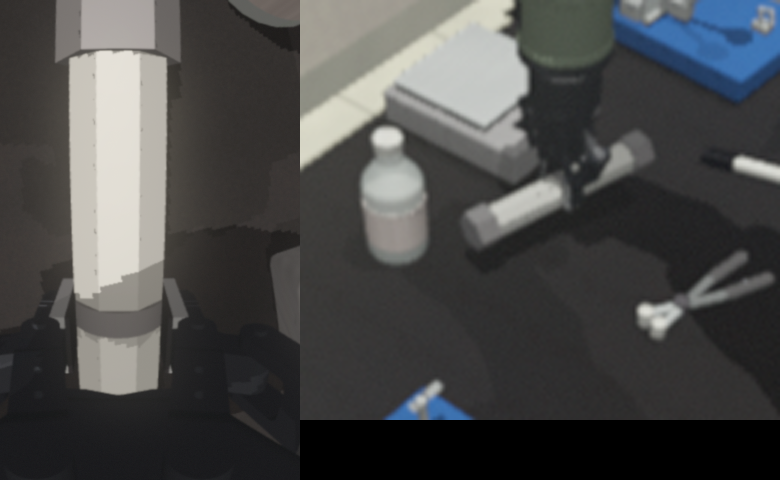

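Request:
{"api": "arm_command", "payload": {"plan": [0,0,0.015,0,20,0,0,0.027,0,20,0,0,0.035,0,20,0,0,0.038,0,20,0,0,0.038,0,20,0,0,0.038,0,50,0,0,0.038,0,50,0,0,0.038,0,50]}}

```text
time_s: 5.22
ee_pos: [649.4, -234.1, 22.2]
tool_rot: [0.794, 0.608, 0.0, 0.0]
contact_force: [0.9, -0.5, -0.4]
finger_gap: 50.4
finger_force: 0.0
```

Request:
{"api": "arm_command", "payload": {"plan": [-0.03,0,0,0,50,-0.06,0,0,0,50,-0.06,0,0,0,50,-0.06,0,0,0,50,-0.06,0,0,0,20,-0.06,0,0,0,20,-0.06,0,0,0,20,-0.06,0,0,0,20], "newtons": 20}}

```text
time_s: 6.22
ee_pos: [633.8, -291.5, 22.0]
tool_rot: [0.794, 0.608, 0.0, 0.0]
contact_force: [1.0, 2.9, 4.1]
finger_gap: 31.5
finger_force: 20.6
```

Request:
{"api": "arm_command", "payload": {"plan": [0,0,-0.005,0,20,0,0,-0.01,0,20,0,0,-0.015,0,20,0,0,-0.02,0,20,0,0,-0.02,0,20]}}

```text
time_s: 6.85
ee_pos: [633.6, -292.2, 42.4]
tool_rot: [0.794, 0.608, 0.0, 0.0]
contact_force: [-0.3, -1.0, -1.3]
finger_gap: 32.0
finger_force: 20.1
```

```bash
cat >> h.py <<'E'
def feel(n=6):
    from bench import robot
    F=[];T=[]
    for i in range(n):
        im=imaging.snapshot("side"); q=robot.get_obs(); F.append(q["contact_force"]);T.append(q["ft_torque"])
    R=Ro.from_quat(q["tool_rot"]).as_matrix()
    print(q["time_s"],q["ee_pos"].round(1),"F",np.mean(F,0).round(2),"T tool",(np.mean(T,0)@R).round(3),"gap",round(q["finger_gap"],2))
    return im
E
python3 -c "
from h import *
feel()"
```

```text
7.15 [ 633.5 -292.    41.8] F [ 0.06 -0.81 -1.48] T tool [-0.116 -0.225  0.072] gap 31.63
```

Request:
{"api": "arm_command", "payload": {"plan": [0.003,0,-0.01,0,20,0.006,0,-0.02,0,20,0.01,0,-0.03,0,20,0.015,0,-0.04,0,20,0.02,0,-0.05,0,20,0.025,0,-0.058,0,20,0.03,0,-0.065,0,20,0.03,0,-0.065,0,20]}}

```text
time_s: 8.15
ee_pos: [641.8, -262.5, 107.4]
tool_rot: [0.794, 0.608, 0.0, 0.0]
contact_force: [0.3, 1.2, -0.6]
finger_gap: 32.0
finger_force: 20.3
```

Run:
```python
from h import *
import cv2
sd=feel(); sc=imaging.snapshot("scene")
cv2.imwrite("pics/w3.png",np.hstack([cv2.resize(sd[120:240,270:390],(390,390),interpolation=2),cv2.resize(sc[220:340,140:260],(390,390),interpolation=2)])[:,:,::-1])
```

```text
8.45 [ 641.3 -263.1  106.6] F [ 1.15  0.62 -1.01] T tool [-0.259  0.3    0.097] gap 31.7
```

View pics/w3.png

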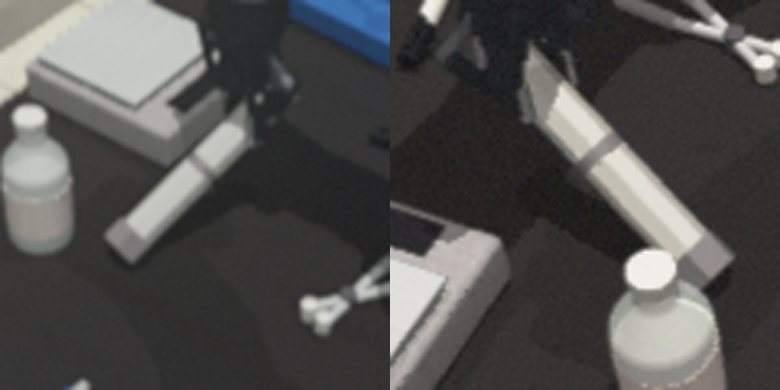

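Request:
{"api": "arm_command", "payload": {"plan": [0,0,0,0,20,0,0,0,0,20,0,0,0,0,20], "newtons": 90}}

```text
time_s: 8.88
ee_pos: [641.3, -263.0, 106.9]
tool_rot: [0.794, 0.608, 0.0, -0.0]
contact_force: [1.6, -0.1, -1.0]
finger_gap: 30.2
finger_force: 89.8
```

Run:
```python
from h import *
np.set_printoptions(precision=1,suppress=True)
f=lambda x,y,a,b:((x+.5)/3.25-.5+a,(y+.5)/3.25-.5+b)
B,e=tri(f(212,152,140,220),f(201,167,270,120)); C,e2=tri(f(318,258,140,220),f(127,243,270,120))
print(B,e,C,e2); d=C-B; print(np.linalg.norm(d),"droop",np.degrees(np.arcsin(-d[2]/np.linalg.norm(d))),"yaw",np.degrees(np.arctan2(d[1],d[0])))
from bench import robot
o=robot.get_obs();print(todo((577,85,100),90,o),o["finger_force"],o["joint_pos"])
d=(B-o["ee_pos"]);print("mid rel TCP",Ro.from_quat(o["tool_rot"]).as_matrix().T@d)
```

```text
[ 653.8 -212.5   73.2] [np.float64(0.06853639651190624), np.float64(0.06853639651190827)] [ 674.9 -123.8   23.7] [np.float64(0.703087491561647), np.float64(0.7030874915616917)]
103.73686549117325 droop 28.504943241554145 yaw 76.62268090228707
(array([ 0.3, -0.2,  0. ]), np.float64(-15.157490012358316), np.float64(0.8708321464940586)) 89.77122926618904 [ 0.5  0.8 -0.3  1.5  0.3  0.9 -0.2]
mid rel TCP [52.  -1.2 33.7]
```

Request:
{"api": "arm_command", "payload": {"plan": [0,0,-0.02,0,20,0,0,-0.06,0,20,0,0,-0.1,0,20,0,0,-0.14,0,20,0,0,-0.17,0,20,0.02,-0.006,-0.18,-0.05,20,0.05,-0.015,-0.18,-0.12,20,0.08,-0.025,-0.18,-0.2,20]}}

```text
time_s: 9.88
ee_pos: [637.8, -178.5, 288.3]
tool_rot: [0.693, 0.721, -0.0, 0.0]
contact_force: [1.2, 0.8, -2.7]
finger_gap: 29.8
finger_force: 89.8
```

Run:
```python
from h import *
from bench import robot
o=robot.get_obs();s,ty,t=todo((629,85,287),90,o);print(s,ty,t,o["joint_pos"].round(2))
feel(3)
```

```text
[0.2636 0.0015 0.0011] 2.2362577051518104 -1.0211775112779364 [ 0.44  0.57 -0.41  1.43  0.23  1.19  0.04]
10.025 [ 638.1 -177.6  288.4] F [ 0.34  1.98 -2.63] T tool [-0.013 -0.106 -0.019] gap 29.99
```

Request:
{"api": "arm_command", "payload": {"plan": [0.04,0,0,-0.12,20,0.08,0,0,-0.24,20,0.12,0,0,-0.36,20,0.16,0.001,0,-0.48,20,0.195,0.001,0,-0.6,20,0.225,0.001,0,-0.7,20,0.25,0.001,0,-0.8,20,0.26,0.001,0,-0.88,20]}}

```text
time_s: 11.02
ee_pos: [630.0, 81.3, 287.7]
tool_rot: [0.106, 0.994, -0.0, 0.0]
contact_force: [-1.0, -0.5, -3.0]
finger_gap: 29.9
finger_force: 89.7
```

Request:
{"api": "arm_command", "payload": {"plan": [0,0,0,-0.09,20,0,0,0,-0.14,20,0,0,0,-0.14,20]}}

```text
time_s: 11.4
ee_pos: [630.2, 79.5, 287.3]
tool_rot: [0.004, 1.0, -0.0, 0.0]
contact_force: [0.2, -0.0, -3.7]
finger_gap: 30.1
finger_force: 89.8
```

Run:
```python
from h import *
from bench import robot
import cv2
o=robot.get_obs();print(todo((629,85,160),90,o),o["joint_pos"].round(2))
sd=feel(); sc=imaging.snapshot("scene")
cv2.imwrite("pics/side4.png",sd[:,:,::-1]);cv2.imwrite("pics/scene4.png",sc[:,:,::-1])
p=lambda n,X:(lambda c,v:(v[:2]/v[2]*240/np.tan(np.radians(c["vertical_fov"])/2)+[c["cx"],c["cy"]]).round())(CM[n],CM[n]["R"]@np.array(X)+CM[n]["t"])
u,v=p("side",(577,85,230)).astype(int);a,b=p("scene",(577,85,230)).astype(int);print(u,v,a,b)
cv2.imwrite("pics/w4.png",np.hstack([cv2.resize(sd[v-65:v+65,u-65:u+65],(390,390),interpolation=2),cv2.resize(sc[b-65:b+65,a-65:a+65],(390,390),interpolation=2)])[:,:,::-1])
```

```text
(array([0.0013, 0.0056, 0.1273]), np.float64(89.54798479781839), np.float64(-0.005259435698091335)) [ 0.28  0.6  -0.79  1.49  0.44  1.23  0.99]
11.7 [629.9  80.5 287. ] F [ 0.11  0.23 -2.97] T tool [ 0.009 -0.266 -0.02 ] gap 29.95
281 197 346 234
```

View pics/w4.png

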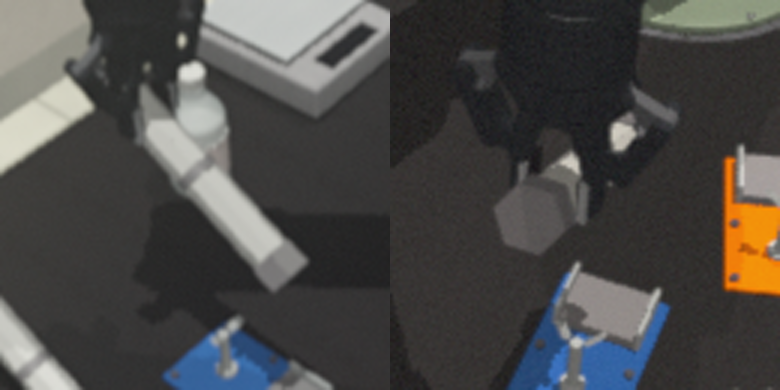

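Run:
```python
from h import *
from bench import robot
np.set_printoptions(precision=1,suppress=True)
o=robot.get_obs(); y=o["ee_pos"][1]
def ony(uv):
    p,d=ray("side",uv); return p+d*(y-p[1])/d[1]
g=lambda a,b:((a+.5)/3-.5+216,(b+.5)/3-.5+132)
B,C=ony(g(196,173)),ony(g(280,263)); d=C-B
print(B,C,np.linalg.norm(d),np.degrees(np.arcsin(-d[2]/np.linalg.norm(d))),B-o["ee_pos"],o["ee_pos"])
```

```text
[580.3  80.6 250. ] [490.8  80.6 201.7] 101.69880651571813 28.311553202389113 [-49.6  -0.  -37. ] [629.9  80.6 287. ]
```

Run:
```python
from h import *
np.set_printoptions(precision=0,suppress=True)
for uv in [(372,353),(408,366),(428,313),(388,300)]: print(onz("scene",uv,6))
print(tri((388,348),(203,226)),tri((413,310),(254,287)))
```

```text
[676. 195.   6.]
[676. 273.   6.]
[530. 279.   6.]
[531. 186.   6.]
(array([732., 230., 137.]), [np.float64(1.2055925376969225), np.float64(1.2055925376966943)]) (array([552., 244.,  31.]), [np.float64(3.1863300973083755), np.float64(3.186330097308294)])
```

Request:
{"api": "arm_command", "payload": {"plan": [0.002,0.0045,0.03,0,20,0.002,0.0045,0.07,0,20,0.002,0.0045,0.1,0,20,0.002,0.0045,0.125,0,20,0.002,0.0045,0.14,0,20,0.002,0.0045,0.15,0,20,0.002,0.0045,0.154,0,20,0.002,0.0045,0.154,0,20]}}

```text
time_s: 12.75
ee_pos: [628.1, 85.2, 133.2]
tool_rot: [0.003, 1.0, 0.0, 0.0]
contact_force: [-0.6, -0.1, -2.4]
finger_gap: 29.9
finger_force: 89.7
```

Run:
```python
from h import *
import cv2
sd=feel(); sc=imaging.snapshot("scene")
cv2.imwrite("pics/w5.png",np.hstack([cv2.resize(sd[185:305,240:360],(390,390),interpolation=2),cv2.resize(sc[220:340,285:405],(390,390),interpolation=2)])[:,:,::-1])
```

```text
13.05 [628.1  85.1 133.2] F [ 0.09 -0.08 -2.78] T tool [ 0.018 -0.258  0.009] gap 29.98
```

View pics/w5.png

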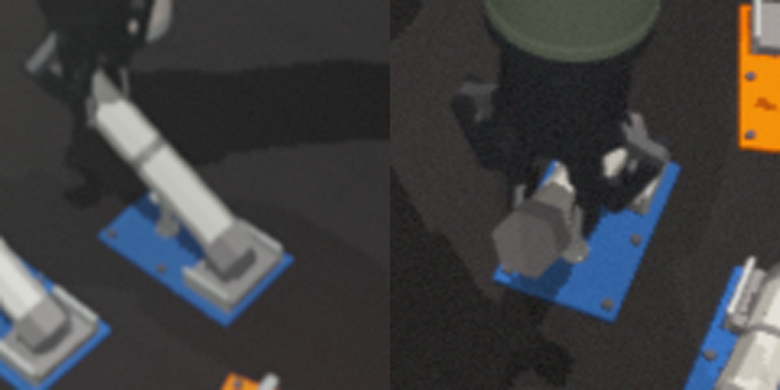

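Request:
{"api": "arm_command", "payload": {"plan": [0,0,0.002,0,20,0,0,0.003,0,20,0,0,0.004,0,20,0,0,0.004,0,20], "newtons": 25}}

```text
time_s: 13.6
ee_pos: [627.9, 85.1, 128.7]
tool_rot: [0.003, 1.0, 0.0, -0.0]
contact_force: [-0.8, -0.3, -3.5]
finger_gap: 29.5
finger_force: 89.7
```

```bash
python3 -c "
from h import *
feel(4)"
```

```text
13.8 [628.   85.2 128.9] F [-0.26 -0.09 -2.66] T tool [-0.017 -0.257  0.004] gap 30.02
```

Request:
{"api": "arm_command", "payload": {"plan": [0,0,0.001,0,20,0,0,0.002,0,20,0,0,0.003,0,20,0,0,0.003,0,20]}}

```text
time_s: 14.3
ee_pos: [627.8, 85.0, 125.8]
tool_rot: [0.003, 1.0, -0.0, -0.0]
contact_force: [-0.8, -1.9, -2.2]
finger_gap: 30.4
finger_force: 90.0
```

```bash
python3 -c "
from h import *
feel(4)"
```

```text
14.5 [627.8  85.  125.8] F [-1.32 -1.38 -2.09] T tool [ 0.348  0.081 -0.106] gap 30.16
```

Request:
{"api": "arm_command", "payload": {"plan": [0,-0.001,0,0,20,0,-0.002,0,0,20,0,-0.002,0.001,0,20,0,-0.002,0.001,0,20]}}

```text
time_s: 15.0
ee_pos: [627.9, 83.4, 124.9]
tool_rot: [0.003, 1.0, 0.0, -0.0]
contact_force: [-0.5, -0.6, -1.7]
finger_gap: 30.1
finger_force: 90.1
```

```bash
python3 -c "
from h import *
feel(4)"
```

```text
15.2 [627.9  83.3 124.9] F [-0.32  1.44 -1.7 ] T tool [-0.307 -0.064  0.11 ] gap 30.03
```

Request:
{"api": "arm_command", "payload": {"plan": [0,0.001,0,0,20,0,0.001,0.001,0,20,0,0.001,0.001,0,20]}}

```text
time_s: 15.58
ee_pos: [628.0, 83.9, 124.0]
tool_rot: [0.003, 1.0, -0.0, 0.0]
contact_force: [0.5, -2.6, 1.9]
finger_gap: 29.9
finger_force: 90.3
```

```bash
python3 -c "
from h import *
feel(4)"
```

```text
15.775 [628.   83.9 124. ] F [ 0.54 -2.44  2.02] T tool [ 0.642  0.026 -0.188] gap 29.66
```

Request:
{"api": "arm_command", "payload": {"plan": [0,-0.0005,0,0,30.5,0,-0.0005,0,0,31,0,-0.0005,0,0,31.5,0,-0.0005,0,0,32,0,-0.0005,0,0,32.5], "newtons": 20}}

```text
time_s: 16.4
ee_pos: [627.9, 83.8, 123.8]
tool_rot: [0.003, 1.0, 0.0, -0.0]
contact_force: [0.1, 0.1, -0.2]
finger_gap: 32.5
finger_force: 0.0
```

```bash
python3 -c "
from h import *
feel(4)"
```

```text
16.6 [627.9  83.7 123.9] F [ 0.06 -0.12  0.05] T tool [0.014 0.004 0.017] gap 32.27
```

Request:
{"api": "arm_command", "payload": {"plan": [0,0,0,0,36,0,0,0,0,42,0,0,0,0,60,0,0,0,0,70,0,0,-0.02,0,70,0,0,-0.06,0,70,0,0,-0.12,0,70,0,0,-0.17,0,70]}}

```text
time_s: 17.6
ee_pos: [627.8, 84.0, 297.7]
tool_rot: [0.002, 1.0, 0.0, 0.001]
contact_force: [0.5, 0.0, 0.4]
finger_gap: 69.8
finger_force: 0.0
```

Request:
{"api": "arm_command", "payload": {"plan": [0,-0.05,0,0,70,0,-0.11,0,0,70,0,-0.17,0,0,70,0,-0.23,0,0,70,0,-0.25,0,0,70,0,-0.25,0,0,70]}}

```text
time_s: 18.35
ee_pos: [626.4, -167.3, 294.7]
tool_rot: [0.004, 1.0, 0.0, 0.0]
contact_force: [-0.1, -0.1, 0.6]
finger_gap: 69.6
finger_force: 0.0
```

Run:
```python
from h import *
import cv2
sd=feel(2); sc=imaging.snapshot("scene")
cv2.imwrite("pics/w6.png",np.hstack([cv2.resize(sd[185:305,240:360],(390,390),interpolation=2),cv2.resize(sc[220:340,285:405],(390,390),interpolation=2)])[:,:,::-1])
```

```text
18.45 [ 626.8 -164.6  294.7] F [ 0.17  0.03 -0.39] T tool [-0.038 -0.041 -0.019] gap 69.67
```

View pics/w6.png

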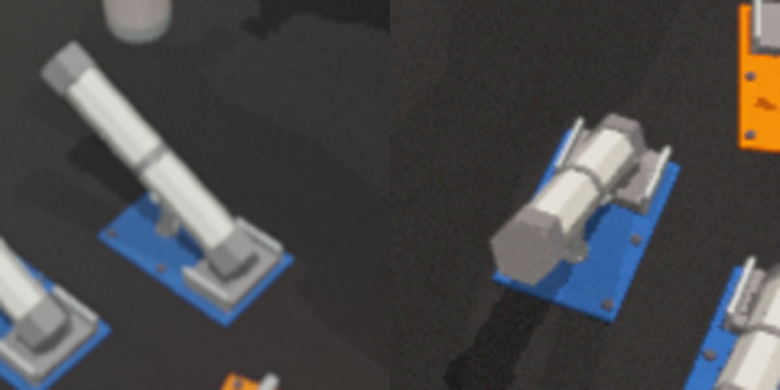

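The case leans in the rest with nothing touching it. The band is at (150,161) in the side crop and (590,184) in the scene crop. I'll check its position before handing in.

Run:
```python
from h import *
np.set_printoptions(precision=1,suppress=True)
s=lambda x,y:((x+.5)/3.25-.5+240,(y+.5)/3.25-.5+185)
c=lambda x,y:((x-390+.5)/3.25-.5+285,(y+.5)/3.25-.5+220)
B,e=tri(c(590,184),s(150,161)); print(B,e)
H,e=tri(c(536,247),s(65,70)); print(H,e)
H2=tri(c(622,140),s(231,247));print(H2)
d=H-H2[0];print(np.degrees(np.arcsin(d[2]/np.linalg.norm(d))),np.degrees(np.arctan2(d[1],d[0])))
```

```text
[571.1  90.9  95. ] [np.float64(1.392227853815437), np.float64(1.3922278538154111)]
[665.9  87.8 141. ] [np.float64(0.45997356902539704), np.float64(0.45997356902537107)]
(array([485.6,  88.3,  44.7]), [np.float64(1.1184987584121353), np.float64(1.118498758412102)])
28.094511278099496 -0.16064819553634263
```

```bash
python3 -c "
from bench import order
print(order.sign_off())"
```

```text
the job is handed in; nothing more can be done
None
```

The case leans by itself in the empty rest, heavy end down on the foot pad. Its middle measures about 5 to 10 mm from the seat point and it slopes about 28°; I saw nothing else move, and the job is handed in (no verdict returned).

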